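# Clear the way and draw the spreading board out under the stereo microscope

### The job

Clear the loose vials and the pot from the bench beside the microscope, standing the vials upright in the tray that already holds vials and the pot upright in the tray that already holds pots. Then slide the insect spreading board out sideways along the microscope base, without lifting or tipping it, until the black line across it is level with the edge of the base and the last beetle lies under the lens. More than half of the board now hangs over and would tip, so finish while holding it there, flat on the base and still; leave the pen cup, petri dish, forceps and slide box alone.

Things in the scene. Friction and masses are not known exactly. Their poses are not given: they have to be found in the camera images.
- scope: White stereo microscope, blue knobs, fixed, 360 mm high. Origin: on the bench straight below the lens. -x is its front (eyepieces, towards the robot), -y the robot's right, to which the board is drawn out. Flat base plate 34 mm high, from 120 mm before (-x) to 160 mm behind (+x) the origin, 110 mm to either side (y). Column at x over 58 mm.
- scope_axis (a point): Point on the top of the microscope base straight below the lens, 34 mm above the bench. The lens is 101 mm above it. The head reaches 66 mm to either side in y (zoom knobs, 223 to 257 mm above the bench) and the eyepieces 115 mm towards -x, 355 to 370 mm above the bench.
- scope_edge (a point): Middle of the right (-y) top edge of the microscope base, 110 mm from scope_axis; the edge is straight and runs along the microscope's x.
- board: Wooden insect spreading board, 340 mm long (its y), 60 wide (x), 20 thick, 0.17 to 0.31 kg, with a groove and four dark beetles pinned along it, pins up to 26 mm above it. Lies loose across the base under the lens, the outer (-y) end hanging 70 to 100 mm over the right edge at the start. Origin: centre of its underside. It balances at its middle: it tips once over 170 mm overhang.
- board_line (a point): Middle of the black line across the board's top face, 200 mm from the outer end (30 mm to the +y side of the board's middle).
- board_end (a point): Middle of the board's outer (-y) end face, at half thickness (44 mm above the bench). The 90 mm of board next to it are bare, to be gripped across the 60 mm width.
- last_beetle (a point): On the board's top face at the last beetle, the one nearest the inner (+y) end, 30 mm from that end and 110 mm from the line: it lies below the lens when the line is level with the base edge and the board is square to the edge.
- vial_a: Capped glass vial, 24 mm diameter, 62 mm high (black cap 23 mm diameter, top 14 mm), 35 g, standing on the bench where the board will come out. Origin: centre of its underside, z up through the cap.
- vial_b: Second vial, the same as vial_a.
- pot: Squat white collecting pot with a lid, 46 mm diameter at the lid (top 14 mm), tapering from 44 to 40 mm below it, 46 mm high, 50 g, standing on the bench near the vials. Origin: centre of its underside, z up.
- vial_tray: Shallow metal tray at the robot's right: 120 mm along its x, 130 along its y outside, walls 28 high, walls and floor 4 thick, fixed. Origin: centre of its underside. Three more such vials are fixed in it along y = -44 mm; the +y half is free. The two trays are alike but for what is in them, and may be in either place.
- vial_tray_free (a point): On the vial tray's floor, middle of the free part (clear 55 mm either way along x, 34 mm towards +y to the wall, 58 mm towards -y to the fixed vials).
- pot_tray: The other tray: 120 mm along its x, 130 along its y outside, walls 28 high, walls and floor 4 thick, fixed. Origin: centre of its underside. Two more pots of the same kind are fixed along its -y side, on the line y = -34 mm; the +y side is free.
- pot_tray_free (a point): On the pot tray's floor, middle of the free part (clear 55 mm either way along x, 34 mm towards +y to the wall, 37 mm towards -y to the fixed pots).
- pen_cup: Bystander: white cup with pens, 72 mm diameter, about 150 mm high with the pens, beyond the work. Origin: centre of its underside.
- petri: Bystander: closed petri dish in front of the microscope, left, 92 mm diameter, 16 mm high. Origin: centre of its underside.
- forceps: Bystander: steel forceps lying on the bench left of the microscope, 115 mm long, 6 mm high. Origin: middle of its length.
- slide_box: Bystander: wooden slide box, 170 x 100 x 39 mm, left of the microscope. Origin: centre of its underside.

How it is judged:
By the outcome, as a careful person would: the job done as asked, in the order asked, and still so for the second after the job is handed in, while the arm keeps its last pose, push and grip.
It also fails if it takes over 67 s, if anything falls off the work surface, if the arm or the gripper's body presses on something with over 40 N, if the wrist force passes 120 N, or if a joint passes its speed limit or range.

### The arm

A 7-joint arm with a two-finger parallel gripper is mounted at the origin on the work surface. World frame = base frame: x ahead of the robot, y to its left, z up, the work surface at z = 0. Lengths are in m, angles in rad, forces in N, time in s.
With the tool pointing down it reaches from about 0.4 to 0.875 m from the base axis. Payload 4.4 kg.
Tool frame: the origin (TCP) lies midway between the tips of the shut fingers; the grasp point (between the pads) lies 19 mm behind it; z points along the fingers, y is the direction in which the jaws open and shut (so a half turn about z gives the same grasp; the last joint's range is limited). The gripper opens to 85 mm and grips with 20 to 120 N. Pads are 22 mm wide; open, the fingers measure 114 mm over their backs; the gripper's body (76 mm by 85 mm) begins 54 mm behind the grasp point. The pads swing forward as they close: fully open they stand 13 mm farther back than shut.
Start: joints at [1.126, 0.628, 0.038, 1.517, -0.027, 0.996, -0.02], TCP at [0.24, -0.604, 0.231] pointing down, gripper open.
Joint ranges: [-3.06, 3.06], [-0.37, 2.12], [-1.25, 1.32], [0.18, 2.47], [-1.1, 4.24], [0.23, 1.98], [-2.94, 2.94]. Speed limits (rad/s): [2.57, 2.57, 3.14, 3.14, 3.14, 3.14, 3.14].

### API

Orientations are given as [roll, pitch, yaw] about the fixed x, y, z axes, in that order (R = Rz(yaw) Ry(pitch) Rx(roll)).
In Python, from cell import * gives the robot as it stands.
- The arm moves only by the shell command python3 -m crank 'ROWS' [FORCE]. ROWS is JSON, a list that holds one entry, the list of rows, each a list of 7 numbers: the shift along the world's x, y, z scaled (see below), then the turn, a rotation vector about the world's x, y, z scaled (see below), then the opening, from 0 (shut) to 1 (fully open). In form: [[[tx, ty, tz, ax, ay, az, jaw], ...]]. A call has 1 to 5 rows; each row shifts and turns the pose as measured when the row begins; what a row does not reach is not made up. The controller multiplies each number of a shift by 60 cm and each number of a turn by 120 degrees. A row lasts 1/12 s, in which the tool goes at most 41.7 mm and 7.16 degrees, less where a joint would pass 70% of its speed; a pose out of reach is approached as far as the arm can. A call with a number of a shift or a turn outside -1 to 1 is refused whole. A call with a gripper value outside its range is refused whole. The fingers move at their own pace and stop on an object; FORCE is the grip in N (left out, the last holds). Time passes only in rows, so rows that do not move let the fingers close. It gives the time, the measured TCP pose, the force and the opening at its end, in the units of the state.
- read_state(): the state, without advancing time (a new reading comes with each control period).
- capture(name): name is "scene" or "top" or "wrist"; returns the picture (384x512x3 uint8, red, green, blue); there is no depth.
- camera_info(name): a dict with "mtx" (3x3 intrinsics, pixels), "origin" and "rotation" of the camera in the world. Camera axes: x right, y down, z forward; pixel columns grow to the right and rows downward; lengths in m; the calibration is good to about 2 mm. A picture is of the moment at which its call begins: read the wrist's pose just before it. camera_info takes no time and is no camera call; for the wrist camera it gives the pose at the moment of the call.
- hand_in(): hands the job in, once; it reports no verdict.
The state is a dict: "time_s": time; "joint_positions": joint angles; "joint_velocities": joint speeds; "tau": joint torques, N m; "eef_pos": TCP position; "ee_rot": TCP orientation; "wrist_force": force on the tool from outside, world axes, zero at the start; "ft_torque": the same for the moment, N m; "width": finger opening in m.
Only numpy, scipy, OpenCV 4.12 (cv2) and the standard library are available. Lean on these libraries where they do the work, as an engineer would, in place of code of your own. Each camera call takes 0.05 s, during which the arm holds its last target. There are 200 camera calls.

## Working session

There is one attempt and no reset: what is moved stays moved. The work goes in short steps, Python scripts to look and compute and a shell command to move; the robot and the scene stay as the last step left them, time stands still between calls to the robot, and variables do not carry over. Pictures are saved under pics/ and viewed, about 8 in all and at most 12, crops included, and the job is handed in when it is done.

```bash
mkdir -p pics; ls
python3 - <<'E'
from cell import *
import cv2,numpy as np
s=read_state(); print({k:np.round(v,3).tolist() for k,v in s.items()})
for n in("scene","top"):
    im=capture(n); cv2.imwrite(f"pics/{n}0.png",im[:,:,::-1]); i=camera_info(n); print(n,{k:np.round(v,4).tolist() for k,v in i.items()})
a=cv2.imread("pics/scene0.png");b=cv2.imread("pics/top0.png")
E
```

```text
pics
{'time_s': 0.0, 'joint_positions': [1.126, 0.629, 0.038, 1.518, -0.027, 0.996, -0.02], 'joint_velocities': [-0.0, 0.0, -0.002, -0.0, 0.0, -0.0, -0.0], 'tau': [-0.002, -56.34, 1.225, -19.344, 0.011, 0.01, -0.0], 'eef_pos': [0.24, -0.603, 0.23], 'ee_rot': [-3.14, 0.0, 0.379], 'wrist_force': [-0.135, -0.231, 0.56], 'ft_torque': [-0.019, 0.001, 0.027], 'width': 0.085}
scene {'mtx': [[401.6602, 0.0, 254.4858], [0.0, 401.6602, 194.9728], [0.0, 0.0, 1.0]], 'origin': [0.8557, -0.5194, 0.9305], 'rotation': [-2.4871, -0.0092, 0.5563]}
top {'mtx': [[420.2357, 0.0, 257.1912], [0.0, 420.2357, 186.2643], [0.0, 0.0, 1.0]], 'origin': [0.329, 0.0458, 1.1713], 'rotation': [-2.963, 0.0083, -1.5645]}
```

View pics/scene0.png

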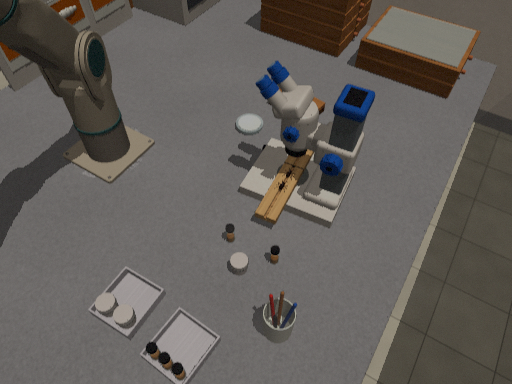

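View pics/top0.png

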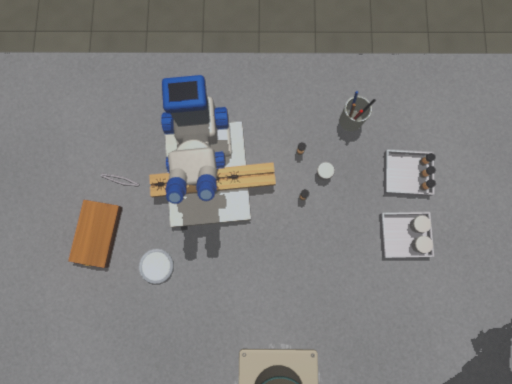

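The top view shows the vials at about (301,148) and (304,195), the pot at (326,170), the vial tray at (410,173), the pot tray at (407,235), and the board running from (150,185) to (275,175). I'll measure these now.

```bash
cat > h.py <<'E'
from cell import *
import cv2,numpy as np
from scipy.spatial.transform import Rotation as Ro
def ray(n,u,v,info=None):
    i=info or camera_info(n); K=np.array(i["mtx"]); R=np.array(i["rotation"])
    R=Ro.from_euler("xyz",R).as_matrix() if R.shape==(3,) else R
    return np.array(i["origin"]),R@np.linalg.solve(K,[u,v,1.])
def plane(n,u,v,z,info=None):
    o,d=ray(n,u,v,info); return o+d*(z-o[2])/d[2]
def proj(n,p,info=None):
    i=info or camera_info(n); R=Ro.from_euler("xyz",i["rotation"]).as_matrix()
    q=np.array(i["mtx"])@(R.T@(np.array(p)-i["origin"])); return q[:2]/q[2]
def blobs(mask,box,amin=8,off=(0,0)):
    x0,y0,x1,y1=box; m=np.zeros_like(mask,np.uint8); m[y0:y1,x0:x1]=mask[y0:y1,x0:x1]
    n,l,st,c=cv2.connectedComponentsWithStats(m)
    return [(np.round(c[k],1).tolist(),st[k].tolist()) for k in range(1,n) if st[k][4]>=amin]
E
python3 - <<'E'
from h import *
t=cv2.imread("pics/top0.png");s=cv2.imread("pics/scene0.png")
for n,im,box in(("top",t,(280,130,440,270)),("scene",s,(80,215,300,384))):
    g=im.max(2).astype(int); hsv=cv2.cvtColor(im,cv2.COLOR_BGR2HSV)
    print(n,"dark");[print(" ",c,st,plane(n,*c,.062).round(3)) for c,st in blobs(g<45,box)]
    print(n,"white");[print(" ",c,st,plane(n,*c,.046).round(3)) for c,st in blobs(im.min(2)>165,box)]
b=np.hstack([cv2.resize(t[90:260,140:300],None,fx=2.5,fy=2.5,interpolation=2),cv2.resize(t[90:260,280:440],None,fx=2.5,fy=2.5,interpolation=2)])
cv2.imwrite("pics/c1.png",b)
E
```

```text
top dark
top white
  [390.5, 150.0] [387, 150, 8, 1, 8] [ 0.635 -0.31   0.046]
  [403.7, 150.9] [397, 150, 16, 2, 18] [ 0.633 -0.347  0.046]
  [420.8, 151.9] [415, 151, 14, 2, 16] [ 0.63  -0.393  0.046]
  [402.3, 174.3] [387, 156, 33, 37, 1120] [ 0.567 -0.339  0.046]
  [325.6, 169.7] [318, 162, 16, 16, 193] [ 0.579 -0.131  0.046]
  [397.1, 235.7] [383, 212, 39, 45, 1047] [ 0.4   -0.316  0.046]
  [427.9, 213.1] [425, 212, 5, 5, 9] [ 0.461 -0.402  0.046]
  [423.8, 234.5] [415, 216, 18, 41, 470] [ 0.404 -0.387  0.046]
scene dark
  [229.4, 228.1] [226, 224, 8, 9, 56] [ 0.513 -0.074  0.062]
  [274.7, 250.0] [271, 246, 9, 9, 65] [ 0.643 -0.068  0.062]
  [274.7, 320.4] [273, 316, 4, 11, 31] [ 0.732 -0.221  0.062]
  [151.1, 347.6] [146, 342, 11, 12, 101] [ 0.54  -0.409  0.062]
  [163.6, 357.8] [158, 352, 12, 12, 103] [ 0.576 -0.412  0.062]
  [176.8, 368.2] [172, 363, 11, 12, 104] [ 0.612 -0.413  0.062]
scene white
```

View pics/c1.png

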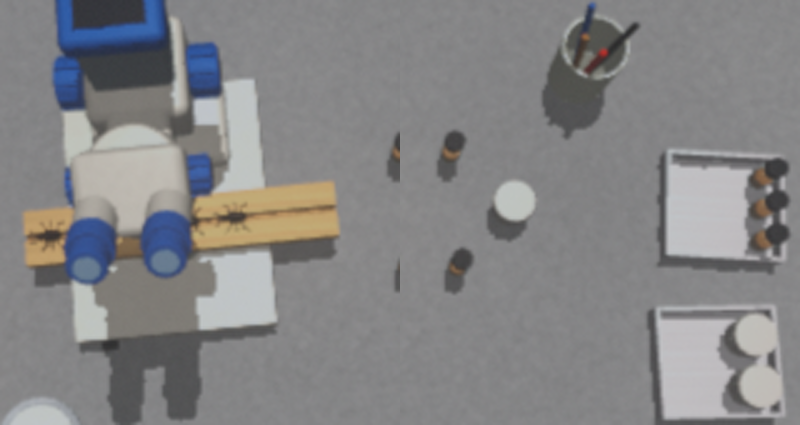

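The crop shows the scope base and board both rotated about 5°. The line is hidden under the head, and both trays are nearly square. Next I'll fit the edges.

Run:
```python
from h import *
t=cv2.imread("pics/top0.png");s=cv2.imread("pics/scene0.png")
T=camera_info("top");S=camera_info("scene")
def tri(a,b):
    o1,d1=ray("top",*a,T);o2,d2=ray("scene",*b,S);d1/=np.linalg.norm(d1);d2/=np.linalg.norm(d2)
    k=np.linalg.lstsq(np.c_[d1,-d2],o2-o1,rcond=None)[0]; p,q=o1+k[0]*d1,o2+k[1]*d2
    return ((p+q)/2).round(3),np.linalg.norm(p-q).round(4)
print("vialA",plane("top",304.4,194,.062,T).round(3)," vialB",plane("top",301.6,146.4,.062,T).round(3))
# amber body/dark in top: relative darkness blobs
g=t.max(2); print("dark<75",[(c,st) for c,st in blobs(g<75,(285,130,318,210))])
print("tri A",tri((304.4,194),(229.6,226.5)),"B",tri((301.6,146.4),(274.8,248.3)))
gs=s.min(2); wb=[b for b in blobs(gs>125,(80,215,300,384),60)]; print("scene white",wb)
h=cv2.cvtColor(t,cv2.COLOR_BGR2HSV)
w=t.min(2)
def rect(mask,box):
    m=np.zeros_like(mask,np.uint8);x0,y0,x1,y1=box;m[y0:y1,x0:x1]=mask[y0:y1,x0:x1]
    c=max(cv2.findContours(cv2.morphologyEx(m,cv2.MORPH_CLOSE,np.ones((5,5))),0,1)[0],key=cv2.contourArea);return cv2.boxPoints(cv2.minAreaRect(c))
for nm,box in(("vial_tray",(375,140,445,200)),("pot_tray",(372,205,445,265))):
    q=np.array([plane("top",*p,.028,T) for p in rect(w>140,box)]);print(nm,q[:,:2].round(3).tolist(),q.mean(0).round(3),[np.linalg.norm(q[i]-q[i-1]).round(3) for i in range(4)])
m=(h[...,0]>8)&(h[...,0]<28)&(h[...,1]>90)&(t[...,2]>110)
q=np.array([plane("top",*p,.054,T) for p in rect(m,(222,150,285,205))]);print("board outer part",q[:,:2].round(3).tolist())
ys,xs=np.nonzero(m[150:205,140:290]);print("board cols",xs.min()+140,xs.max()+140)
# board edges by row/col transitions
for lab,cols in(("outer",range(228,271,6)),("inner",range(152,166,4))):
    for c in cols:
        r=np.nonzero(m[140:210,c])[0]+140
        if len(r): a,b=plane("top",c,r.min()-.5,.054,T),plane("top",c,r.max()+.5,.054,T);print(lab,c,a[:2].round(4),b[:2].round(4),(a-b)[0].round(3))
# base right edge
for r in list(range(126,160,6))+list(range(202,220,4)):
    l=w[r,225:262].astype(float);d=np.diff(cv2.GaussianBlur(l[None],(3,1),0)[0]);k=d.argmin();
    u=225+k+.5+ (0 if k in(0,len(d)-1) else .5*(d[k-1]-d[k+1])/(d[k-1]-2*d[k]+d[k+1]));print("edge",r,plane("top",u,r,.034,T)[:2].round(4),d[k])
```

```text
vialA [ 0.509 -0.07   0.062]  vialB [ 0.64  -0.064  0.062]
dark<75 [([301.3, 146.3], [298, 143, 7, 7, 39]), ([304.2, 193.6], [301, 190, 7, 8, 40])]
tri A (array([ 0.509, -0.07 ,  0.061]), np.float64(0.0012)) B (array([ 0.641, -0.064,  0.062]), np.float64(0.0009))
scene white [([238.7, 259.6], [230, 252, 18, 16, 230]), ([126.7, 300.0], [88, 266, 76, 70, 2121]), ([185.6, 341.5], [151, 307, 69, 77, 2111]), ([161.0, 368.2], [140, 348, 44, 36, 227])]
vial_tray [[0.521, -0.295], [0.645, -0.306], [0.639, -0.443], [0.516, -0.429]] [ 0.58  -0.368  0.028] [np.float64(0.134), np.float64(0.124), np.float64(0.136), np.float64(0.124)]
pot_tray [[0.467, -0.284], [0.471, -0.424], [0.348, -0.418], [0.344, -0.281]] [ 0.408 -0.352  0.028] [np.float64(0.123), np.float64(0.14), np.float64(0.123), np.float64(0.137)]
board outer part [[0.582, 0.158], [0.597, 0.015], [0.537, 0.009], [0.522, 0.151]]
board cols 150 274
outer 228 [0.5822 0.1362] [0.5241 0.1351] 0.058
outer 234 [0.5851 0.1199] [0.5269 0.1189] 0.058
outer 240 [0.5851 0.1035] [0.527  0.1027] 0.058
outer 246 [0.588  0.0872] [0.5298 0.0865] 0.058
outer 252 [0.5909 0.0708] [0.5299 0.0703] 0.061
outer 258 [0.5937 0.0545] [0.5327 0.0541] 0.061
outer 264 [0.5938 0.0381] [0.5328 0.0379] 0.061
outer 270 [0.5967 0.0218] [0.5356 0.0217] 0.061
inner 152 [0.5618 0.3428] [0.5012 0.3397] 0.061
inner 156 [0.5646 0.332 ] [0.504 0.329] 0.061
inner 160 [0.5647 0.3211] [0.5041 0.3182] 0.061
inner 164 [0.5647 0.3102] [0.5068 0.3075] 0.058
edge 126 [0.707  0.1018] -21.0
edge 132 [0.6893 0.0996] -24.0
edge 138 [0.6718 0.0977] -19.75
edge 144 [0.6544 0.0963] -23.25
edge 150 [0.637  0.0933] -21.5
edge 156 [0.6198 0.0931] -23.75
edge 202 [0.4904 0.0802] -23.0
edge 206 [0.4794 0.0776] -23.5
edge 210 [0.4684 0.0778] -24.5
edge 214 [0.4575 0.0768] -21.25
edge 218 [0.4466 0.0749] -19.0
```

```bash
python3 -m crank '[[[0.028,0.055,-0.01,0,0,0.036,1],[0.028,0.055,-0.01,0,0,0.036,1],[0.028,0.055,-0.01,0,0,0.036,1],[0.028,0.055,-0.01,0,0,0.036,1],[0.028,0.055,-0.01,0,0,0.036,1]]]' 40; python3 -m crank '[[[0.028,0.055,-0.01,0,0,0.036,1],[0.028,0.055,-0.01,0,0,0.036,1],[0.028,0.055,-0.01,0,0,0.036,1],[0.028,0.055,-0.01,0,0,0.036,1],[0.028,0.055,-0.01,0,0,0.036,1]]]'
```

```text
time_s: 0.52
eef_pos: [0.3177, -0.4416, 0.1983]
ee_rot: [3.138, 0.008, 0.754]
wrist_force: [0.7, 0.6, -1.0]
width: 0.0855
time_s: 0.93
eef_pos: [0.4029, -0.2677, 0.1663]
ee_rot: [3.14, 0.007, 1.149]
wrist_force: [0.5, -0.3, 0.3]
width: 0.0851
```

```bash
python3 -m crank '[[[0.0295,0.055,-0.0125,0,0,0.0335,1],[0.0295,0.055,-0.0125,0,0,0.0335,1],[0.0295,0.055,-0.0125,0,0,0.0335,1],[0.0295,0.055,-0.0125,0,0,0.0335,1]]]'; python3 -m crank '[[[0.0295,0.055,-0.0125,0,0,0.0335,0.8],[0.02,0.035,-0.0125,0,0,0.0335,0.8],[0,0,0,0,0,0,0.8]]]';python3 - <<'E'
from h import *
i=camera_info("wrist");im=capture("wrist");cv2.imwrite("pics/w1.png",im[:,:,::-1]);print({k:np.round(v,3).tolist() for k,v in i.items()},read_state()["eef_pos"])
for p in((.509,-.07,.062),(.64,-.064,.062),(.579,-.131,.046),(.567,.012,.054)):print(proj("wrist",p,i).round())
E
```

```text
time_s: 1.27
eef_pos: [0.475, -0.129, 0.1349]
ee_rot: [3.14, 0.007, 1.443]
wrist_force: [0.3, -0.6, 0.6]
width: 0.0852
time_s: 1.52
eef_pos: [0.509, -0.0622, 0.1179]
ee_rot: [3.138, 0.001, 1.605]
wrist_force: [0.5, -0.2, 0.3]
width: 0.0684
{'mtx': [[277.594, 0.0, 256.367], [0.0, 277.594, 193.593], [0.0, 0.0, 1.0]], 'origin': [0.505, 0.014, 0.261], 'rotation': [2.835, -0.003, 0.034]} [ 0.50782777 -0.06432483  0.11818839]
[257. 219.]
[426. 217.]
[332. 278.]
[342. 112.]
```

View pics/w1.png

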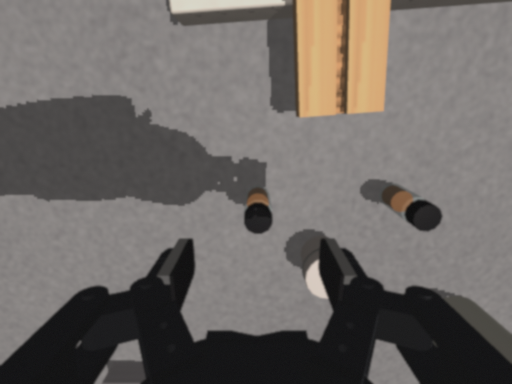

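The wrist view confirms the positions: vial A at (258,218) against a predicted (257,219), vial B at (424,215), and the board end at (341,114). Grasping vial A.

```bash
python3 -m crank '[[[0.0005,-0.0035,-0.057,0,0,0,0.8],[0.0005,-0.0035,-0.057,0,0,0,0.8],[0,-0.0025,-0.052,0,0,0,0.8],[0,0,0,0,0,0,0.8]]]' 40; python3 -m crank '[[[0,0,0,0,0,0,0],[0,0,0,0,0,0,0],[0,0,0,0,0,0,0],[0,0,0,0,0,0,0],[0,0,0,0,0,0,0]]]' 40
```

```text
time_s: 1.9
eef_pos: [0.5092, -0.0743, 0.0175]
ee_rot: [3.135, 0.007, 1.595]
wrist_force: [0.0, -0.2, -0.1]
width: 0.0683
time_s: 2.32
eef_pos: [0.5096, -0.0786, 0.0222]
ee_rot: [3.132, 0.01, 1.588]
wrist_force: [0.8, -0.4, 0.0]
width: 0.0226
```

```bash
python3 -m crank '[[[0,0.001,0.04,0,0,0,0],[0,0.001,0.06,0,0,0,0],[0.016,-0.06,0.04,0.002,-0.001,0,0],[0.016,-0.06,0.005,0.002,-0.001,0,0],[0.016,-0.06,0,0.002,-0.001,0,0]]]'; python3 -m crank '[[[0.016,-0.06,0,0.001,-0.001,0,0],[0.016,-0.06,0,0.001,-0.001,0,0],[0.016,-0.06,0,0,0,0,0],[0.012,-0.03,0,0,0,0,0]]]';python3 - <<'E'
from h import *
i=camera_info("wrist");im=capture("wrist");cv2.imwrite("pics/w2.png",im[:,:,::-1]);s=read_state();print(s["eef_pos"],s["ee_rot"],s["width"])
E
```

```text
time_s: 2.73
eef_pos: [0.5393, -0.175, 0.1179]
ee_rot: [3.12, -0.007, 1.608]
wrist_force: [0.7, -0.2, -1.1]
width: 0.0224
time_s: 3.07
eef_pos: [0.5775, -0.3137, 0.1264]
ee_rot: [3.105, -0.002, 1.604]
wrist_force: [0.5, -0.7, -0.1]
width: 0.023
[ 0.57869658 -0.31736025  0.12662115] [3.10268773e+00 6.55046608e-04 1.60060796e+00] 0.022416092590330283
```

View pics/w2.png

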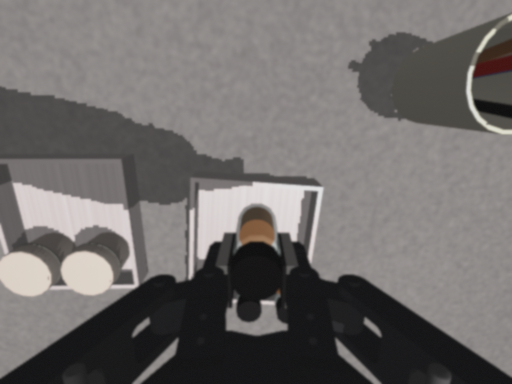

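```bash
cat >> h.py <<'E'
def go(p,yaw=np.pi/2):
    s=read_state(); d=(np.array(p)-s["eef_pos"])/.6
    r=Ro.from_euler("xyz",[np.pi,0,yaw])*Ro.from_euler("xyz",s["ee_rot"]).inv()
    print("pos",np.round(s["eef_pos"],4),"rpy",np.round(s["ee_rot"],3),"F",np.round(s["wrist_force"],1),"w",round(s["width"],4),"t",s["time_s"]);print("total shift",d.round(4),"turn",(np.degrees(r.as_rotvec())/120).round(4))
E
python3 - <<'E'
from h import *
i=camera_info("wrist")
print("cap",plane("wrist",257,268,.166,i).round(4),"corners",[plane("wrist",u,v,.028,i).round(4) for u,v in((191,179),(321,188),(188,279))], "pot corners",plane("wrist",131,157,.028,i).round(4))
go((.577,-.334,.05),1.6)
E
```

```text
cap [ 0.5764 -0.3075  0.166 ] corners [array([ 0.523 , -0.3049,  0.028 ]), array([ 0.6409, -0.311 ,  0.028 ]), array([ 0.5159, -0.4084,  0.028 ])] pot corners [ 0.4725 -0.2863  0.028 ]
pos [ 0.5787 -0.3174  0.1266] rpy [3.103e+00 1.000e-03 1.601e+00] F [ 1.1 -5.   0.5] w 0.0224 t 3.1167
total shift [-0.0028 -0.0277 -0.1277] turn [-0.0002  0.0186 -0.0003]
```

```bash
python3 -m crank '[[[0.001,-0.02,-0.03,0,0.007,0,0],[0.001,-0.02,-0.035,0,0.007,0,0],[0.001,0,-0.035,0,0.006,0,0],[0,0,-0.035,0,0,0,0],[0,0,-0.01,0,0,0,0]]]'; python3 -c "
from h import *
go((.58,-.342,.0275),1.6)"
```

```text
time_s: 3.53
eef_pos: [0.5829, -0.3489, 0.0455]
ee_rot: [3.134, 0.008, 1.593]
wrist_force: [-1.8, -0.3, -0.6]
width: 0.0225
pos [ 0.5829 -0.3489  0.0455] rpy [3.134 0.008 1.593] F [-1.8 -0.3 -0.6] w 0.0225 t 3.5333
total shift [-0.0048  0.0116 -0.0301] turn [0.0036 0.0038 0.0034]
```

```bash
python3 -m crank '[[[-0.002,0.004,-0.015,0.002,0.002,0.002,0],[-0.002,0.003,-0.014,0.002,0.002,0.002,0],[0,0.002,-0.004,0,0,0,0]]]'; python3 -c "
from h import *
go((.58,-.345,.0265),1.6)"
```

```text
time_s: 3.78
eef_pos: [0.5805, -0.3425, 0.0263]
ee_rot: [-3.142, -0.001, 1.603]
wrist_force: [-0.6, 0.1, -0.5]
width: 0.0226
pos [ 0.5805 -0.3425  0.0263] rpy [-3.142e+00 -1.000e-03  1.603e+00] F [-0.6  0.1 -0.5] w 0.0226 t 3.7833
total shift [-0.0008 -0.0041  0.0004] turn [-0.0006 -0.     -0.0012]
```

```bash
python3 -m crank '[[[0,0,-0.0025,0,0,0,0],[0,0,-0.0005,0,0,0,0.05]]]'; python3 -m crank '[[[0,0,-0.0005,0,0,0,0.4],[0,0,-0.0005,0,0,0,0.6],[0,0,0,0,0,0,0.6],[0,0,0.04,0,0,0,0.6],[0,0,0.06,0,0,0,0.6]]]';  python3 -m crank '[[[0.01,0.05,0.03,0,0,0,0.8],[0.01,0.06,0,0,0,0,0.8],[0.01,0.06,0,0,0,0,0.8]]]'
python3 - <<'E'
from h import *
go((.64,-.064,.11),1.57)
for n in("scene","wrist"):cv2.imwrite(f"pics/{n}3.png",capture(n)[:,:,::-1])
a=cv2.imread("pics/scene3.png")[210:384,70:310];b=cv2.imread("pics/wrist3.png")
cv2.imwrite("pics/c3.png",np.hstack([cv2.resize(a,(480,348),interpolation=2),cv2.resize(b[:,:],(320,240))[:,:].copy().__class__((348,320,3),dtype=np.uint8)*0+np.pad(cv2.resize(b,(320,240)),((0,108),(0,0),(0,0)))]))
E
```

```text
time_s: 3.95
eef_pos: [0.581, -0.3413, 0.0251]
ee_rot: [3.141, -0.002, 1.604]
wrist_force: [0.4, -0.3, -0.3]
width: 0.0227
time_s: 4.37
eef_pos: [0.5778, -0.3392, 0.0813]
ee_rot: [-3.134, -0.006, 1.605]
wrist_force: [1.2, -0.7, 1.0]
width: 0.0513
time_s: 4.62
eef_pos: [0.5972, -0.2508, 0.1085]
ee_rot: [3.137, 0.009, 1.586]
wrist_force: [0.4, 0.6, -0.3]
width: 0.0683
pos [ 0.5972 -0.2508  0.1085] rpy [3.137 0.009 1.586] F [ 0.4  0.6 -0.3] w 0.0683 t 4.6167
total shift [0.0714 0.3114 0.0025] turn [ 0.0041  0.002  -0.0076]
```

View pics/c3.png

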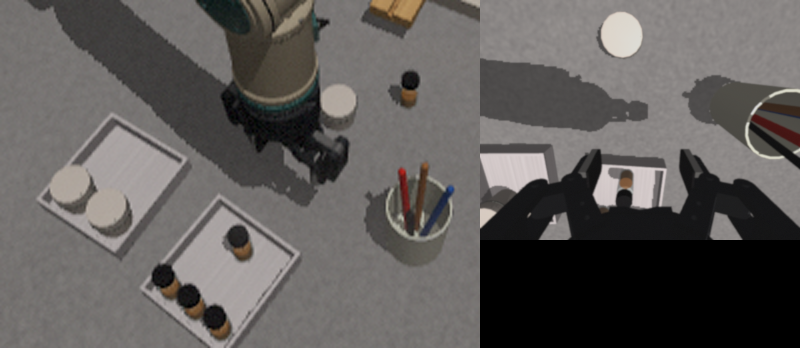

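Vial A stands upright in the vial tray, at about (238,240) in the crop. On to vial B.

```bash
python3 -m crank '[[[0.001,0.06,0,0.001,0,-0.002,0.8],[0.006,0.06,0,0.001,0,-0.002,0.8],[0.015,0.06,0,0.001,0,-0.002,0.8],[0.02,0.06,0,0,0,0,0.8],[0.02,0.05,0,0,0,0,0.8]]]'; python3 -m crank '[[[0.006,0.012,-0.03,0,0,0,0.8],[0,0,0,0,0,0,0.8]]]';python3 -c "
from h import *
go((.64,-.064,.014),1.59)"
```

```text
time_s: 5.13
eef_pos: [0.6355, -0.0749, 0.1112]
ee_rot: [3.134, 0.004, 1.573]
wrist_force: [0.3, 0.4, 1.0]
width: 0.0686
time_s: 5.3
eef_pos: [0.643, -0.0554, 0.0949]
ee_rot: [3.128, -0.003, 1.586]
wrist_force: [-1.0, -1.3, -0.9]
width: 0.0684
pos [ 0.643  -0.0554  0.0949] rpy [ 3.128e+00 -3.000e-03  1.586e+00] F [-1.  -1.3 -0.9] w 0.0684 t 5.3
total shift [-0.005  -0.0143 -0.1349] turn [-0.0016  0.0067  0.002 ]
```

```bash
python3 -m crank '[[[-0.002,-0.003,-0.045,0,0.003,0.001,0.8],[-0.002,-0.003,-0.045,0,0.003,0.001,0.8],[0,0,-0.04,0,0,0,0.8],[0,0,-0.005,0,0,0,0.3]]]'; python3 -m crank '[[[0,0.001,-0.001,0,0,0,0],[0,0.001,-0.001,0,0,0,0],[0,0.001,-0.001,0,0,0,0],[0,0.001,-0.001,0,0,0,0]]]';python3 -c "
from h import *
go((.576,-.37,.12),1.59)"
```

```text
time_s: 5.63
eef_pos: [0.6439, -0.0603, 0.0166]
ee_rot: [3.132, -0.002, 1.592]
wrist_force: [-1.0, 0.6, -1.1]
width: 0.0577
time_s: 5.97
eef_pos: [0.6446, -0.0622, 0.0174]
ee_rot: [3.13, 0.001, 1.588]
wrist_force: [0.7, -0.7, -0.5]
width: 0.0228
pos [ 0.6446 -0.0622  0.0174] rpy [3.130e+00 1.000e-03 1.588e+00] F [ 0.7 -0.7 -0.5] w 0.0228 t 5.9667
total shift [-0.1143 -0.513   0.1711] turn [0.0002 0.0053 0.0011]
```

```bash
python3 -m crank '[[[0,0.001,0.04,0,0,0,0],[0,0.001,0.06,0,0,0,0],[-0.012,-0.055,0.05,0,0.002,0,0],[-0.012,-0.06,0.002,0,0.002,0,0],[-0.012,-0.06,0,0,0.002,0,0]]]'; python3 -m crank '[[[-0.012,-0.06,0,0,0.003,0,0],[-0.013,-0.06,0,0,0.003,0,0],[-0.014,-0.06,0,0,0.003,0,0],[-0.014,-0.06,0,0,0.003,0,0],[-0.012,-0.05,-0.005,0,0.003,0,0]]]';python3 -m crank '[[[-0.008,-0.02,-0.02,0,0.003,0,0],[0,0,-0.01,0,0,0,0]]]';python3 -c "
from h import *
go((.578,-.37,.0225),1.59)"
```

```text
time_s: 6.38
eef_pos: [0.6272, -0.1522, 0.1161]
ee_rot: [3.134, -0.007, 1.606]
wrist_force: [0.1, -0.8, 0.2]
width: 0.0225
time_s: 6.8
eef_pos: [0.5901, -0.3361, 0.1244]
ee_rot: [-3.132, -0.0, 1.608]
wrist_force: [1.1, -0.3, -0.1]
width: 0.0227
time_s: 6.97
eef_pos: [0.5822, -0.3606, 0.109]
ee_rot: [-3.128, 0.009, 1.595]
wrist_force: [-1.8, 0.7, -0.6]
width: 0.023
pos [ 0.5822 -0.3606  0.109 ] rpy [-3.128  0.009  1.595] F [-1.8  0.7 -0.6] w 0.023 t 6.9667
total shift [-0.007  -0.0156 -0.1441] turn [ 0.0044 -0.0062 -0.0026]
```

```bash
python3 -m crank '[[[-0.003,-0.006,-0.04,0.002,-0.003,-0.001,0],[-0.002,-0.005,-0.04,0.002,-0.003,-0.001,0],[-0.001,0,-0.035,0,0,0,0],[0,0,-0.012,0,0,0,0]]]';python3 -c "
from h import *
go((.578,-.37,.0225),1.59)"
```

```text
time_s: 7.3
eef_pos: [0.5821, -0.3628, 0.0331]
ee_rot: [3.134, -0.0, 1.592]
wrist_force: [-0.4, -0.5, -0.5]
width: 0.0229
pos [ 0.5821 -0.3628  0.0331] rpy [ 3.134 -0.     1.592] F [-0.4 -0.5 -0.5] w 0.0229 t 7.3
total shift [-0.0068 -0.012  -0.0177] turn [-0.0003  0.0037 -0.0012]
```

```bash
python3 -m crank '[[[-0.003,-0.006,-0.008,0,0.002,0,0],[-0.002,-0.006,-0.007,0,0.001,0,0],[0,0,-0.002,0,0,0,0],[0,0,0,0,0,0,0]]]';python3 -c "
from h import *
go((.578,-.37,.0215),1.59)"
```

```text
time_s: 7.63
eef_pos: [0.5814, -0.3637, 0.0222]
ee_rot: [3.14, -0.005, 1.599]
wrist_force: [1.0, 0.5, 0.0]
width: 0.0226
pos [ 0.5814 -0.3637  0.0222] rpy [ 3.14  -0.005  1.599] F [1.  0.5 0. ] w 0.0226 t 7.6333
total shift [-0.0057 -0.0105 -0.0011] turn [-0.0024  0.0005 -0.0045]
```

```bash
python3 -m crank '[[[0,0,-0.002,0,0,0,0],[0,0,-0.0005,0,0,0,0.05]]]'; python3 -m crank '[[[0,0,-0.0005,0,0,0,0.4],[0,0,-0.0005,0,0,0,0.6],[0,0,0,0,0,0,0.6],[0,0,0.04,0,0,0,0.6],[0,0,0.06,0,0,0,0.6]]]';  python3 -m crank '[[[0.001,0.05,0.03,0,0,0,1],[0.001,0.06,0,0,0,0,1],[0.001,0.06,0,0,0,0,1],[0.001,0.06,0,0,0,0,1]]]'
python3 - <<'E'
from h import *
go((.579,-.131,.1),1.57)
i=camera_info("wrist");im=capture("wrist")
[print(c,st,plane("wrist",*c,.046,i).round(3)) for c,st in blobs(im.min(2)>165,(0,0,512,384),200)]
s=capture("scene");cv2.imwrite("pics/s4.png",s[:,:,::-1]);cv2.imwrite("pics/w4.png",im[:,:,::-1])
[print(c,st,plane("scene",*c,.066).round(3)) for c,st in blobs(s.max(2)<45,(130,290,225,384),25)]
E
```

```text
time_s: 7.8
eef_pos: [0.5831, -0.3635, 0.0225]
ee_rot: [3.138, -0.004, 1.6]
wrist_force: [-0.1, -0.4, -1.3]
width: 0.0226
time_s: 8.22
eef_pos: [0.5794, -0.3614, 0.0779]
ee_rot: [-3.137, -0.009, 1.601]
wrist_force: [0.8, -0.1, 0.6]
width: 0.0513
time_s: 8.55
eef_pos: [0.584, -0.2363, 0.1056]
ee_rot: [3.132, 0.007, 1.581]
wrist_force: [0.3, 0.2, -0.9]
width: 0.0852
pos [ 0.584  -0.2363  0.1056] rpy [3.132 0.007 1.581] F [ 0.3  0.2 -0.9] w 0.0852 t 8.55
total shift [-0.0084  0.1754 -0.0094] turn [ 0.0032  0.0048 -0.0051]
[247.8, 57.3] [215, 21, 67, 74, 3845] [ 0.577 -0.13   0.046]
[472.7, 235.9] [455, 199, 57, 58, 323] [ 0.76  -0.259  0.046]
[68.3, 274.2] [0, 252, 124, 54, 4498] [ 0.426 -0.297  0.046]
[245.2, 298.6] [187, 267, 131, 76, 4573] [ 0.575 -0.321  0.046]
[97.1, 366.0] [81, 354, 31, 23, 505] [ 0.434 -0.398  0.046]
[188.5, 328.1] [184, 323, 10, 11, 80] [ 0.583 -0.336  0.066]
[180.1, 341.0] [175, 336, 11, 11, 92] [ 0.585 -0.367  0.066]
[151.1, 347.7] [146, 342, 11, 12, 100] [ 0.542 -0.41   0.066]
[163.8, 357.9] [159, 353, 11, 11, 99] [ 0.578 -0.412  0.066]
[176.8, 368.2] [172, 363, 11, 12, 102] [ 0.613 -0.414  0.066]
```

Both vials have cap blobs shaped like the fixed ones and at the expected height. Next is the pot.

```bash
python3 -m crank '[[[-0.002,0.055,0,0.001,0.002,-0.001,1],[-0.002,0.055,0,0.001,0.002,-0.001,1],[-0.002,0.045,-0.01,0.001,0.002,-0.001,1],[-0.002,0.015,-0.02,0,0,0,1],[0,0,-0.02,0,0,0,1]]]';python3 -c "
from h import *
go((.577,-.131,.013),1.58)"
```

```text
time_s: 9.07
eef_pos: [0.5831, -0.1236, 0.0792]
ee_rot: [3.136, -0.003, 1.585]
wrist_force: [0.3, 0.4, 0.7]
width: 0.0854
pos [ 0.5831 -0.1236  0.0792] rpy [ 3.136e+00 -3.000e-03  1.585e+00] F [0.3 0.4 0.7] w 0.0854 t 9.0667
total shift [-0.0102 -0.0123 -0.1104] turn [-0.0013  0.0026 -0.0026]
```

```bash
python3 -m crank '[[[-0.004,-0.004,-0.04,0,0.001,-0.001,1],[-0.004,-0.003,-0.04,0,0.001,-0.001,1],[-0.002,-0.001,-0.028,0,0,0,1],[0,0,-0.003,0,0,0,0.5]]]'; python3 -m crank '[[[0,0,-0.001,0,0,0,0],[0,0,-0.001,0,0,0,0],[0,0,-0.001,0,0,0,0],[0,0,-0.001,0,0,0,0]]]';python3 -c "
from h import *
go((.407,-.326,.11),1.58)"
```

```text
time_s: 9.4
eef_pos: [0.5778, -0.1313, 0.0089]
ee_rot: [3.138, -0.0, 1.582]
wrist_force: [-1.7, 0.8, 0.7]
width: 0.0757
time_s: 9.73
eef_pos: [0.5781, -0.1347, 0.0069]
ee_rot: [3.139, 0.001, 1.578]
wrist_force: [-0.2, 0.3, 0.0]
width: 0.0448
pos [ 0.5781 -0.1347  0.0069] rpy [3.139e+00 1.000e-03 1.578e+00] F [-0.2  0.3  0. ] w 0.0448 t 9.7333
total shift [-0.2852 -0.3189  0.1718] turn [0.0005 0.0014 0.0008]
```

```bash
python3 -m crank '[[[0,0.001,0.04,0,0,0,0],[0,0.001,0.06,0,0,0,0],[-0.03,-0.035,0.05,0,0.001,0,0],[-0.037,-0.043,0.002,0,0.002,0,0],[-0.037,-0.043,0,0,0.002,0,0]]]'; python3 -m crank '[[[-0.037,-0.043,0,0,0.002,0,0],[-0.037,-0.043,0,0,0.002,0,0],[-0.037,-0.043,0,0,0.002,0,0],[-0.035,-0.04,0,0,0.002,0,0],[-0.02,-0.02,-0.02,0,0,0,0]]]';python3 - <<'E'
from h import *
go((.41,-.329,.012),1.56)
i=camera_info("wrist");im=capture("wrist");cv2.imwrite("pics/w5.png",im[:,:,::-1])
for p in((.4725,-.287,.028),(.351,-.284,.028)):print(proj("wrist",p,i).round())
E
```

```text
time_s: 10.15
eef_pos: [0.5224, -0.1998, 0.105]
ee_rot: [3.136, -0.002, 1.593]
wrist_force: [-0.2, -1.0, -1.1]
width: 0.0449
time_s: 10.57
eef_pos: [0.421, -0.3242, 0.1017]
ee_rot: [3.14, 0.01, 1.591]
wrist_force: [-0.7, -0.1, -0.5]
width: 0.0447
pos [ 0.421  -0.3242  0.1017] rpy [3.14  0.01  1.591] F [-0.7 -0.1 -0.5] w 0.0447 t 10.5667
total shift [-0.0183 -0.008  -0.1494] turn [ 0.005   0.001  -0.0147]
[324. 158.]
[169. 151.]
```

View pics/w5.png

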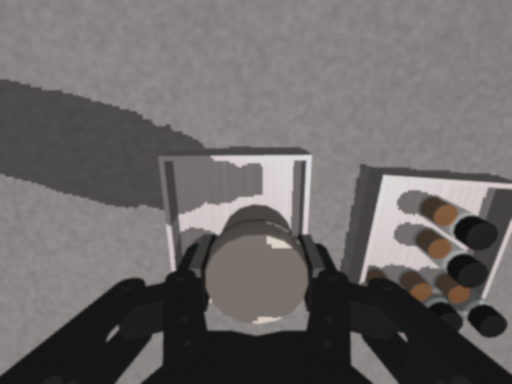

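The pot is held, and the tray's +y corners appear at (160,157) and (311,156). That puts the tray a little toward -x of my estimate, so I'm using x = 0.405.

```bash
python3 -m crank '[[[-0.01,-0.003,-0.035,0.001,0,-0.003,0],[-0.01,-0.003,-0.04,0.001,0,-0.003,0],[-0.006,-0.002,-0.04,0.001,0,-0.003,0],[0,0,-0.01,0,0,0,0]]]';python3 -c "
from h import *
i=camera_info('wrist');im=capture('wrist');cv2.imwrite('pics/w6.png',im[:,:,::-1])
go((.405,-.33,.012),1.56)
for p in((.465,-.288,.028),(.345,-.286,.028)):print(proj('wrist',p,i).round())
l=im.min(2); print(blobs(l>165,(60,60,460,330),100))"
```

```text
time_s: 10.95
eef_pos: [0.4011, -0.337, 0.0263]
ee_rot: [3.137, 0.011, 1.559]
wrist_force: [-0.7, -0.1, -0.6]
width: 0.045
pos [ 0.4019 -0.3368  0.0266] rpy [3.136 0.011 1.56 ] F [-0.3 -0.  -1.2] w 0.0447 t 11.0
total shift [ 0.0052  0.0113 -0.0243] turn [0.0055 0.0026 0.    ]
[381. 160.]
[147. 159.]
[([301.8, 189.3], [175, 153, 203, 132, 7715]), ([273.5, 241.9], [261, 236, 27, 11, 179]), ([453.5, 297.3], [444, 268, 16, 54, 312]), ([295.5, 322.0], [279, 311, 29, 19, 356]), ([224.2, 322.8], [206, 314, 44, 16, 504]), ([264.8, 319.0], [255, 317, 24, 6, 108])]
```

```bash
python3 -m crank '[[[0.002,0.006,-0.009,0.003,0.001,0,0],[0.001,0.006,-0.009,0.002,0.001,0,0],[0,0.001,-0.005,0,0,0,0],[0,0.001,-0.001,0,0,0,0]]]';python3 -c "
from h import *
go((.405,-.33,.0112),1.56)"
```

```text
time_s: 11.33
eef_pos: [0.4084, -0.3277, 0.0145]
ee_rot: [3.134, 0.003, 1.563]
wrist_force: [-0.8, 0.3, -0.1]
width: 0.0454
pos [ 0.4084 -0.3277  0.0145] rpy [3.134e+00 3.000e-03 1.563e+00] F [-0.8  0.3 -0.1] w 0.0454 t 11.3333
total shift [-0.0056 -0.0038 -0.0054] turn [ 0.0013  0.0035 -0.0014]
```

```bash
python3 -m crank '[[[-0.002,-0.001,-0.005,0,0.001,0,0],[0,0,-0.002,0,0.001,0,0]]]';python3 -c "
from h import *
go((.405,-.33,.0112),1.56)"
```

```text
time_s: 11.5
eef_pos: [0.4086, -0.328, 0.0111]
ee_rot: [3.137, 0.004, 1.565]
wrist_force: [-1.1, -0.0, 0.3]
width: 0.045
pos [ 0.4086 -0.328   0.0111] rpy [3.137 0.004 1.565] F [-1.1 -0.   0.3] w 0.045 t 11.5
total shift [-0.006  -0.0033  0.0001] turn [ 0.0017  0.0024 -0.0022]
```

```bash
python3 -m crank '[[[0,0,-0.0005,0,0,0,0.6],[0,0,-0.0005,0,0,0,0.72],[0,0,0,0,0,0,0.72],[0,0,0.04,0,0,0,0.72],[0,0,0.06,0,0,0,0.72]]]';  python3 -m crank '[[[0.012,0.04,0.05,0,0,0.006,1],[0.027,0.06,0.02,0,0,0.006,1],[0.027,0.06,0,0,0,0.006,1],[0.027,0.06,0,0,0,0.006,1],[0.027,0.06,0,0,0,0.006,1]]]';python3 -m crank '[[[0.027,0.06,0,0,0,0.006,1],[0.027,0.06,0,0,0,0.006,1],[0.027,0.06,0,0,0,0.006,1],[0.024,0.05,0,0,0,0.004,1],[0,0,0,0,0,0,1]]]'
python3 - <<'E'
from h import *
go((.565,.032,.1),1.675)
i=camera_info("wrist");im=capture("wrist");cv2.imwrite("pics/w7.png",im[:,:,::-1]);s=capture("scene");cv2.imwrite("pics/s7.png",s[:,:,::-1])
h=cv2.cvtColor(im[:,:,::-1].copy(),cv2.COLOR_BGR2HSV); m=(h[...,0]>8)&(h[...,0]<28)&(h[...,1]>80)&(im[...,0]>100)
k=blobs(m,(0,0,512,384),500);print(k)
for r in range(0,200,12):
    c=np.nonzero(m[r])[0]
    if len(c)>20: a,b=[plane("wrist",u,r,.054,i) for u in(c.min()-.5,c.max()+.5)];print(r,((a+b)/2)[:2].round(4),np.linalg.norm(a-b).round(4))
x,y,w,hh,_=max((st for c,st in k),key=lambda q:q[4]);print("end",plane("wrist",x+w/2,y+hh,.054,i).round(4))
np.savez("pics/w7.npz",m=m)
a=s[210:384,70:310][:,:,::-1];b=im[:,:,::-1]
cv2.imwrite("pics/c7.png",np.hstack([cv2.resize(a,(397,288),interpolation=2),cv2.resize(b,(384,288))]))
E
```

```text
time_s: 11.92
eef_pos: [0.4058, -0.3257, 0.0671]
ee_rot: [-3.138, -0.002, 1.566]
wrist_force: [0.4, -0.5, 0.1]
width: 0.0617
time_s: 12.33
eef_pos: [0.4777, -0.1664, 0.1182]
ee_rot: [3.136, 0.011, 1.606]
wrist_force: [0.1, -0.1, -0.7]
width: 0.0855
time_s: 12.75
eef_pos: [0.5469, -0.0116, 0.1211]
ee_rot: [3.127, 0.006, 1.664]
wrist_force: [0.6, 0.8, -0.6]
width: 0.0855
pos [ 0.5469 -0.0116  0.1211] rpy [3.127 0.006 1.664] F [ 0.6  0.8 -0.6] w 0.0855 t 12.75
total shift [ 0.0301  0.0726 -0.0351] turn [0.0023 0.0074 0.0051]
[([285.0, 89.6], [241, 0, 92, 181, 14215])]
0 [0.5534 0.1313] 0.0599
12 [0.5542 0.1246] 0.0606
24 [0.5551 0.1177] 0.06
36 [0.5557 0.1107] 0.06
48 [0.5563 0.1034] 0.06
60 [0.5575 0.0961] 0.0601
72 [0.5582 0.0885] 0.0601
84 [0.5591 0.0807] 0.0608
96 [0.5598 0.0728] 0.0609
108 [0.5605 0.0646] 0.0609
120 [0.5615 0.0562] 0.0602
132 [0.5626 0.0477] 0.061
144 [0.5633 0.0388] 0.0611
156 [0.5644 0.0298] 0.0604
168 [0.5656 0.0205] 0.0596
180 [0.5652 0.0109] 0.0557
end [0.5692 0.0104 0.054 ]
```

View pics/c7.png

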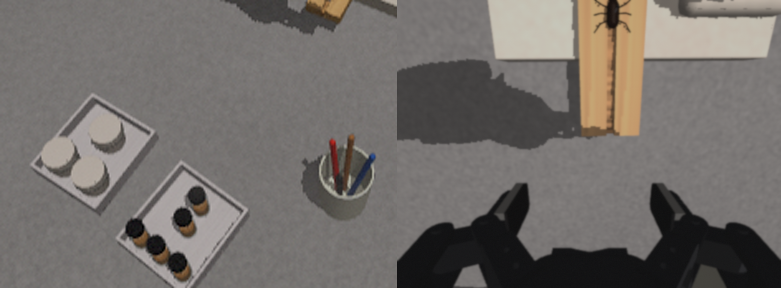

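All three loose items are upright in the right trays. The board's centreline and width measure cleanly (60 mm, yaw 6.2°). Moving over the board end.

```bash
python3 -m crank '[[[0.012,0.03,-0.01,0.001,0.003,0.002,1],[0.012,0.03,-0.02,0.001,0.003,0.002,1],[0.003,0.01,-0.02,0,0.001,0.001,1],[0,0,0,0,0,0,1]]]';python3 -c "
from h import *
go((.5645,.031,.019),1.679)"
```

```text
time_s: 13.18
eef_pos: [0.5577, 0.0149, 0.0894]
ee_rot: [-3.133, 0.012, 1.658]
wrist_force: [-0.2, -0.6, -0.4]
width: 0.0854
pos [0.5577 0.0149 0.0894] rpy [-3.133  0.012  1.658] F [-0.2 -0.6 -0.4] w 0.0854 t 13.1833
total shift [ 0.0114  0.0268 -0.1174] turn [ 0.0061 -0.0036  0.0101]
```

```bash
python3 -m crank '[[[0.006,0.014,-0.01,0.003,-0.002,0.005,1],[0.005,0.012,-0.01,0.003,-0.002,0.005,1],[0.001,0.003,0,0,0,0,1],[0,0,0,0,0,0,1]]]';python3 -c "
from h import *
go((.5645,.031,.019),1.679)"
```

```text
time_s: 13.52
eef_pos: [0.5632, 0.0271, 0.0757]
ee_rot: [-3.139, 0.003, 1.674]
wrist_force: [0.5, 0.6, 0.2]
width: 0.0855
pos [0.5632 0.0271 0.0757] rpy [-3.139e+00  3.000e-03  1.674e+00] F [0.5 0.6 0.2] w 0.0855 t 13.5167
total shift [ 0.0022  0.0065 -0.0945] turn [ 0.0014 -0.0009  0.0025]
```

```bash
python3 -m crank '[[[0.001,0.005,-0.03,0.001,0,0.001,1],[0.001,0.005,-0.03,0,0,0.001,1],[0,0.003,-0.025,0,0,0,1],[0,0.001,-0.006,0,0,0,1]]]';python3 -c "
from h import *
go((.5645,.031,.019),1.679)"
```

```text
time_s: 13.85
eef_pos: [0.5662, 0.0327, 0.0221]
ee_rot: [3.138, 0.003, 1.674]
wrist_force: [1.0, -0.1, -0.2]
width: 0.0853
pos [0.5662 0.0327 0.0221] rpy [3.138e+00 3.000e-03 1.674e+00] F [ 1.  -0.1 -0.2] w 0.0853 t 13.85
total shift [-0.0029 -0.0028 -0.0051] turn [0.001  0.0017 0.0023]
```

```bash
python3 -m crank '[[[-0.003,0,-0.004,0.001,0.001,0.002,0.85],[-0.001,0,-0.001,0,0,0.001,0.78],[0,0,0,0,0,0,0.74]]]' 30;python3 -c "
from h import *
go((.5645,.031,.019),1.679)"; python3 -m crank '[[[0,0.001,0,0,0,0,0.6],[0,0.001,0,0,0,0,0.5],[0,0,0,0,0,0,0.4],[0,0,0,0,0,0,0.3]]]' 40;python3 -c "
from h import *
go((.5645,.031,.019),1.679)"
```

```text
time_s: 14.1
eef_pos: [0.5634, 0.0316, 0.0193]
ee_rot: [3.141, 0.001, 1.68]
wrist_force: [0.3, 0.0, -0.0]
width: 0.063
pos [0.5634 0.0316 0.0193] rpy [3.141e+00 1.000e-03 1.680e+00] F [ 0.3  0.  -0. ] w 0.063 t 14.1
total shift [ 0.0018 -0.001  -0.0005] turn [ 0.0003  0.0004 -0.0007]
time_s: 14.43
eef_pos: [0.564, 0.0317, 0.0214]
ee_rot: [3.139, 0.002, 1.68]
wrist_force: [-0.6, -0.1, -2.3]
width: 0.0593
pos [0.564  0.0317 0.0214] rpy [3.139e+00 2.000e-03 1.680e+00] F [-0.6 -0.1 -2.3] w 0.0593 t 14.4333
total shift [ 0.0008 -0.0012 -0.004 ] turn [ 0.0007  0.0013 -0.0005]
```

```bash
python3 -m crank '[[[0,0,-0.0025,0,0,0,0.3]]]' 50;python3 -m crank '[[[0,0,-0.0015,0,0,0,0.3]]]';python3 -m crank '[[[0,0,-0.001,0,0,0,0.3]]]'
python3 - <<'E'
from h import *
go((.564,.0317,.0195),1.68)
F=[]
for k in range(2):
    im=capture("scene"); F.append(read_state()["wrist_force"])
    cv2.imwrite(f"pics/s8.png",im[:,:,::-1])
t=capture("top");F.append(read_state()["wrist_force"]);cv2.imwrite("pics/t8.png",t[:,:,::-1]);print(np.round(F,1).tolist(), read_state()["time_s"])
E
```

```text
time_s: 14.52
eef_pos: [0.5642, 0.0317, 0.0203]
ee_rot: [3.139, 0.002, 1.68]
wrist_force: [-0.2, 0.7, -0.1]
width: 0.0598
time_s: 14.6
eef_pos: [0.5641, 0.0316, 0.0196]
ee_rot: [3.139, 0.002, 1.68]
wrist_force: [-1.3, -0.4, 6.8]
width: 0.0592
time_s: 14.68
eef_pos: [0.5641, 0.0316, 0.0196]
ee_rot: [3.139, 0.002, 1.68]
wrist_force: [-1.3, -0.6, 9.1]
width: 0.059
pos [0.5641 0.0316 0.0196] rpy [3.139e+00 2.000e-03 1.680e+00] F [-1.3 -0.6  9.1] w 0.059 t 14.6833
total shift [-0.0002  0.0001 -0.0001] turn [ 0.001   0.0016 -0.    ]
[[-2.4, -1.3, 7.3], [-1.6, -0.8, 6.7], [-1.9, -1.0, 6.8]] 14.8333
```

Contact shows in the z force: the board lies flat at TCP z ≈ 0.0200, where the force is about zero. Next I'll refine the base corners to get the pull distance and lateral offset.

Run:
```python
from h import *
t=cv2.imread("pics/top0.png");T=camera_info("top");g=cv2.resize(t.min(2),None,fx=4,fy=4,interpolation=cv2.INTER_CUBIC)
w=t.min(2).astype(float)
def edges(cols,r0,r1,sgn):
    P=[]
    for c in cols:
        d=sgn*np.diff(w[r0:r1,c]);k=int(d[1:-1].argmax())+1;u=r0+k+.5+.5*(d[k-1]-d[k+1])/(d[k-1]-2*d[k]+d[k+1]);P.append(plane("top",c,u,.034,T)[:2])
    return np.array(P)
f=edges(range(222,246,3),213,230,-1);r=edges(range(228,242,2),114,132,1)
print("front",f.round(4).tolist());print("rear",r.round(4).tolist())
e=[]
for q in list(range(128,160,2))+list(range(202,216,2)):
    l=w[q,225:262];d=-np.diff(l);k=int(d[1:-1].argmax())+1;u=225+k+.5+.5*(d[k-1]-d[k+1])/(d[k-1]-2*d[k]+d[k+1]);e.append(plane("top",u,q,.034,T)[:2])
e=np.array(e);a=np.polyfit(e[:,0],e[:,1],1);th=np.arctan(a[0]);print("edge y=",a,np.degrees(th),"resid",np.std(e[:,1]-np.polyval(a,e[:,0])))
X=np.array([np.cos(th),np.sin(th)]);Y=np.array([-X[1],X[0]])
fx=np.median(f@X);rx=np.median(r@X);print("len",rx-fx,"axis x' from front",fx+.12,"rear",rx-.16)
ox=((fx+.12)+(rx-.16))/2; oy=np.median(e@Y)+.11; ax=ox*X+oy*Y;print("axis",ax,"lens check: board centre at axis")
B=np.array([[.5542,.1246],[.5563,.1034],[.5598,.0728],[.5615,.0562],[.5644,.0298],[.5656,.0205]]);b=np.polyfit(B@Y,B@X,1);print("board x' offset at axis",np.polyval(b,oy)-ox,"at edge",np.polyval(b,oy-.11)-ox,"skew deg",np.degrees(np.arctan(-b[0])))
E0=np.array([.5667,.0108]);print("end y' rel edge",E0@Y-(oy-.11))
s=read_state();print("pull vec",(-Y*(.2+(E0@Y-(oy-.11)))).round(4))
```

```text
front [[0.4367, 0.1513], [0.437, 0.1432], [0.4391, 0.1351], [0.4395, 0.1269], [0.4396, 0.1188], [0.4411, 0.1107], [0.4422, 0.1026], [0.4424, 0.0944]]
rear [[0.7021, 0.14], [0.7177, 0.1346], [0.7191, 0.1289], [0.7206, 0.1233], [0.7208, 0.1176], [0.7208, 0.112], [0.721, 0.1063]]
edge y= [0.09849245 0.03132386] 5.625059132651138 resid 0.000614481640365449
len 0.2786287722911466 axis x' from front 0.5696899129032259 rear 0.5683186851943725
axis [0.55242076 0.19632739] lens check: board centre at axis
board x' offset at axis -0.006136449618777462 at edge -0.00494927137109169 skew deg 0.6183423848606957
end y' rel edge -0.07603362968522562
pull vec [ 0.0122 -0.1234]
```

Base length checks out at 278.6 mm against 280. The board sits about 5 mm forward of the lens line with a 0.5° skew, so I'll correct both during the slide. Final TCP target is (0.581, -0.091, 0.020) at yaw 1.670.

```bash
python3 -m crank '[[[0.001,-0.008,0.0005,0,0,0,0.3],[0.002,-0.012,0,0,0,0,0.3],[0.002,-0.012,0,0,0,0,0.3]]]' 50;python3 -c "
from h import *
go((.5811,-.0913,.020),1.67)"
```

```text
time_s: 15.08
eef_pos: [0.5675, 0.0147, 0.0204]
ee_rot: [3.137, 0.0, 1.684]
wrist_force: [0.2, 0.1, -1.9]
width: 0.0595
pos [0.5675 0.0147 0.0204] rpy [3.137 0.    1.684] F [ 0.2  0.1 -1.9] w 0.0595 t 15.0833
total shift [ 0.0227 -0.1766 -0.0007] turn [-0.0002  0.0021 -0.0065]
```

```bash
python3 -m crank '[[[0.0015,-0.013,-0.0007,0,0.0007,-0.0015,0.3],[0.0015,-0.013,-0.0003,0,0.0007,-0.0015,0.3],[0.0015,-0.013,-0.0003,0,0,-0.001,0.3],[0.0015,-0.013,-0.0003,0,0,0,0.3]]]';python3 -c "
from h import *
go((.5811,-.0913,.020),1.67)"
```

```text
time_s: 15.42
eef_pos: [0.5721, -0.0188, 0.0194]
ee_rot: [3.139, -0.002, 1.674]
wrist_force: [1.3, 1.1, 1.3]
width: 0.0592
pos [ 0.5721 -0.0188  0.0194] rpy [ 3.139e+00 -2.000e-03  1.674e+00] F [1.3 1.1 1.3] w 0.0592 t 15.4167
total shift [ 0.0149 -0.1208  0.0011] turn [-0.0012  0.0012 -0.0017]
```

```bash
python3 -m crank '[[[0.0015,-0.013,0.0006,-0.0005,0.0005,-0.0005,0.3],[0.0015,-0.013,0.0002,-0.0003,0.0003,-0.0003,0.3],[0.0015,-0.013,0.0002,0,0,0,0.3],[0.0015,-0.013,0.0002,0,0,0,0.3]]]';python3 -c "
from h import *
go((.5811,-.0913,.020),1.67)"
```

```text
time_s: 15.75
eef_pos: [0.5761, -0.0546, 0.0199]
ee_rot: [3.141, -0.0, 1.671]
wrist_force: [-0.2, 0.5, -0.8]
width: 0.0595
pos [ 0.5761 -0.0546  0.0199] rpy [ 3.141 -0.     1.671] F [-0.2  0.5 -0.8] w 0.0595 t 15.75
total shift [ 0.0083 -0.0611  0.0002] turn [-0.0001  0.0003 -0.0003]
```

```bash
python3 -m crank '[[[0.0016,-0.013,0,0,0,0,0.3],[0.0016,-0.013,0,0,0,0,0.3],[0.0016,-0.012,0,0,0,0,0.3],[0.001,-0.006,0,0,0,0,0.3]]]';python3 - <<'E'
from h import *
go((.5811,-.0913,.020),1.67)
for n in("top","scene"):cv2.imwrite(f"pics/{n}9.png",capture(n)[:,:,::-1])
t=cv2.imread("pics/top9.png");s=cv2.imread("pics/scene9.png");print(read_state()["wrist_force"].round(1) if hasattr(read_state()["wrist_force"],"round") else read_state()["wrist_force"])
cv2.imwrite("pics/c9.png",np.hstack([cv2.resize(t[110:230,160:300],(560,480),interpolation=2)[:, :400+100],cv2.resize(s[140:260,220:295],(300,480),interpolation=2)]))
E
```

```text
time_s: 16.08
eef_pos: [0.5795, -0.0864, 0.0197]
ee_rot: [-3.142, 0.001, 1.669]
wrist_force: [-0.7, 1.3, -0.4]
width: 0.0595
pos [ 0.5795 -0.0864  0.0197] rpy [-3.142e+00  1.000e-03  1.669e+00] F [-0.7  1.3 -0.4] w 0.0595 t 16.0833
total shift [ 0.0026 -0.0082  0.0006] turn [0.0006 0.     0.0007]
[-0.4 -1.4  0.3]
```

View pics/c9.png

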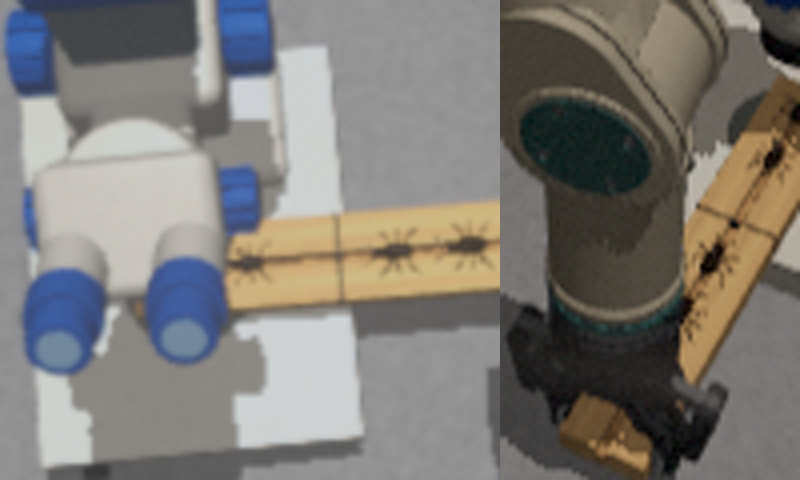

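The crop shows the black line at about (338,216)–(341,303), still just inside the base edge. Measuring the remaining gap in both views.

```bash
cat > gap.py <<'E'
from h import *
def sub(d):
    k=int(d[1:-1].argmax())+1;return k+.5*(d[k-1]-d[k+1])/(d[k-1]-2*d[k]+d[k+1])
def gap(t,T,col0=238,col1=252,r0=200,r1=217):
    w=t.min(2).astype(float);red=t[...,2].astype(float)
    L=[];
    for q in range(166,185):
        if 171<=q<=176: continue
        l=-red[q,col0:col1];L.append(plane("top",col0+sub(l),q,.054,T)[:2])
    e=[]
    for q in list(range(128,158,2))+list(range(r0,r1,2)):
        d=-np.diff(w[q,225:262]);e.append(plane("top",225.5+sub(d),q,.034,T)[:2])
    L=np.array(L);e=np.array(e);a=np.polyfit(e[:,0],e[:,1],1);e=e[abs(e[:,1]-np.polyval(a,e[:,0]))<.002];a=np.polyfit(e[:,0],e[:,1],1);th=np.arctan(a[0])
    lr=np.polyfit(L[:,0],L[:,1],1);g=(L[:,1]-np.polyval(a,L[:,0]))*np.cos(th)
    print("edge deg",np.degrees(th).round(2),"line deg",np.degrees(np.arctan(lr[0])).round(2),"line pts",np.median(L,0).round(4),"gap mm med",(1e3*np.median(g)).round(2),"sd",(1e3*g.std()).round(2),"n",len(e))
if __name__=="__main__":
    import sys;t=cv2.imread(sys.argv[1]);T=camera_info("top");gap(t,T)
    m=cv2.cvtColor(t,cv2.COLOR_BGR2HSV);m=(m[...,0]>8)&(m[...,0]<28)&(m[...,1]>80)&(t[...,2]>100)
    P=[]
    for c in range(222,286,4):
        r=np.nonzero(m[150:200,c])[0]+150
        if len(r)>15:P.append(((plane("top",c,r.min()-.5,.054,T)+plane("top",c,r.max()+.5,.054,T))/2)[:2])
    P=np.array(P);b=np.polyfit(P[:,1],P[:,0],1);print("board yaw",np.degrees(np.arctan(-b[0])).round(2),"x at axis y .1963:",np.polyval(b,.1963).round(4),"want .5524")
E
python3 gap.py pics/top9.png
python3 - <<'E'
from h import *
s=cv2.imread("pics/scene9.png")[180:225,262:300];cv2.imwrite("pics/c10.png",cv2.resize(s,(608,720)[::1] if 0 else (506,600),interpolation=2))
E
```

```text
edge deg 5.66 line deg 4.76 line pts [0.5532 0.0903] gap mm med 4.63 sd 0.33 n 24
board yaw 4.75 x at axis y .1963: 0.5551 want .5524
```

View pics/c10.png

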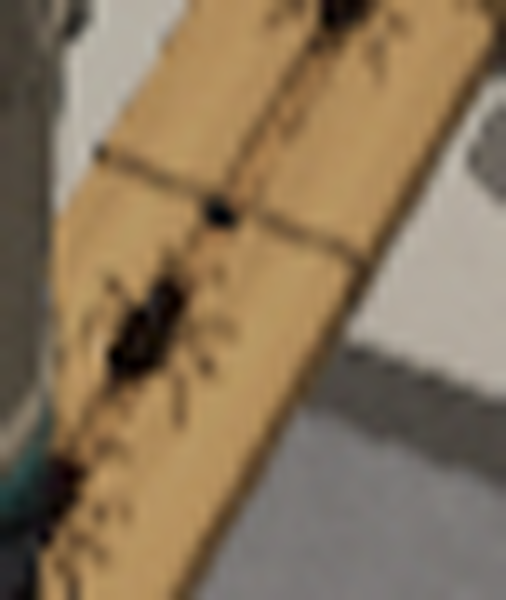

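The gap is 4.6 mm by the top view, against 5.2 mm left by TCP odometry. The board is skewed -0.9°. I'll correct both gently.

```bash
python3 -m crank '[[[0.0015,-0.003,0.0004,0,0,0.003,0.3],[0.0015,-0.003,0.0002,0,0,0.003,0.3],[0.001,-0.002,0,0,0,0.002,0.3],[0,0,0,0,0,0,0.3]]]';python3 -c "
from h import *
go((.5818,-.091,.020),1.685)
for k in range(1):cv2.imwrite('pics/top11.png',capture('top')[:,:,::-1])
print(read_state()['wrist_force'],read_state()['eef_pos'])"; python3 gap.py pics/top11.png
```

```text
time_s: 16.52
eef_pos: [0.5825, -0.0909, 0.02]
ee_rot: [3.141, 0.001, 1.687]
wrist_force: [0.4, -1.1, -1.6]
width: 0.0592
pos [ 0.5825 -0.0909  0.02  ] rpy [3.141e+00 1.000e-03 1.687e+00] F [ 0.4 -1.1 -1.6] w 0.0592 t 16.5167
total shift [-0.0011 -0.0002  0.    ] turn [ 0.0006  0.0003 -0.0008]
[ 0.20137568 -0.29845725 -0.43263441] [ 0.58243623 -0.09084889  0.01996717]
edge deg 5.67 line deg 6.02 line pts [0.5533 0.0856] gap mm med -0.19 sd 0.31 n 24
board yaw 6.28 x at axis y .1963: 0.551 want .5524
```

```bash
python3 -m crank '[[[0,0,-0.0003,0,0,-0.002,0.3],[0,0,-0.0003,0,0,-0.001,0.3],[0,0,0,0,0,0,0.3]]]';python3 -c "
from h import *
go((.5825,-.091,.020),1.68)
cv2.imwrite('pics/top12.png',capture('top')[:,:,::-1])
F=[]
for k in range(10): cv2.imwrite('pics/wr12.png',capture('wrist')[:,:,::-1]); s=read_state(); F.append(np.r_[s['wrist_force'],s['ft_torque'],s['eef_pos'][2]])
F=np.array(F);print(F.mean(0).round(4),F.std(0).round(4))"; python3 gap.py pics/top12.png
```

```text
time_s: 16.82
eef_pos: [0.5816, -0.0909, 0.0195]
ee_rot: [-3.14, 0.002, 1.681]
wrist_force: [0.8, -1.3, 1.0]
width: 0.0592
pos [ 0.5816 -0.0909  0.0195] rpy [-3.140e+00  2.000e-03  1.681e+00] F [ 0.8 -1.3  1. ] w 0.0592 t 16.8167
total shift [ 0.0016 -0.0002  0.0008] turn [ 0.001  -0.0006 -0.0006]
[-0.3567 -0.5645  0.3008  0.0215  0.0279  0.1011  0.0195] [0.2755 0.4281 0.4387 0.0257 0.0179 0.0271 0.    ]
edge deg 5.67 line deg 5.66 line pts [0.5533 0.0863] gap mm med -0.11 sd 0.32 n 24
board yaw 5.45 x at axis y .1963: 0.553 want .5524
```

```bash
python3 -m crank '[[[0,0,0.0004,0,0,0,0.3],[0,0,0,0,0,0,0.3]]]';python3 -c "
from h import *
go((.5825,-.091,.020),1.68)
F=[]
for k in range(8): im=capture('scene'); s=read_state(); F.append(np.r_[s['wrist_force'],s['ft_torque'],s['eef_pos']])
F=np.array(F);print(F.mean(0).round(4),F.std(0).round(4));a=F[:,6:];print(np.ptp(a,axis=0))
cv2.imwrite('pics/top13.png',capture('top')[:,:,::-1]);cv2.imwrite('pics/s13.png',cv2.resize(im[:,:,::-1],(768,576),interpolation=2));print(read_state()['time_s'],np.abs(read_state()['joint_velocities']).max())"; python3 gap.py pics/top13.png
```

```text
time_s: 17.53
eef_pos: [0.5816, -0.0909, 0.0197]
ee_rot: [-3.14, 0.002, 1.681]
wrist_force: [-1.1, 0.1, 0.3]
width: 0.0594
pos [ 0.5816 -0.0909  0.0197] rpy [-3.140e+00  2.000e-03  1.681e+00] F [-1.1  0.1  0.3] w 0.0594 t 17.5333
total shift [ 0.0015 -0.0002  0.0005] turn [ 0.0009 -0.0006 -0.0006]
[-0.4929 -0.6946  0.0485 -0.0029  0.0126  0.0735  0.5815 -0.0909  0.0197] [0.3368 0.3538 0.3405 0.0382 0.0257 0.0319 0.     0.     0.    ]
[2.41303663e-05 3.52950989e-05 2.57292869e-05]
17.9833 0.0009498928620671543
edge deg 5.68 line deg 5.93 line pts [0.5533 0.0861] gap mm med -0.12 sd 0.34 n 24
board yaw 5.81 x at axis y .1963: 0.5522 want .5524
```

View pics/s13.png

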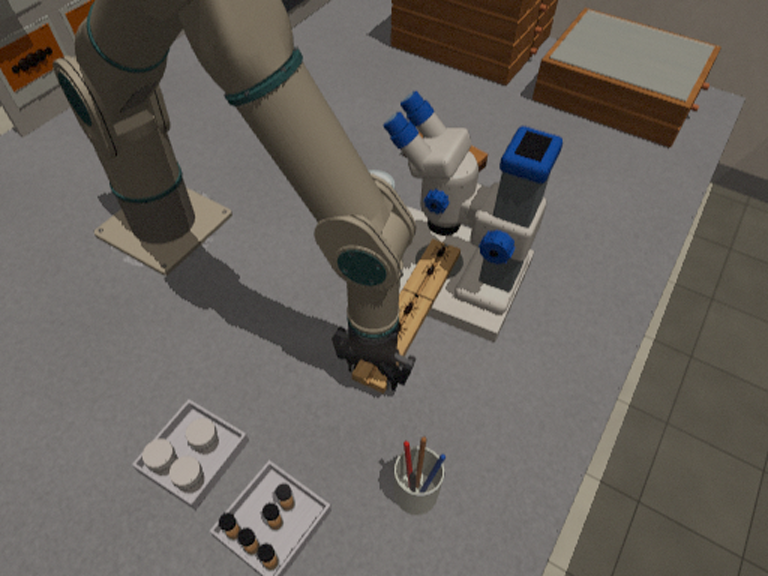

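The final view shows the pot and both vials upright in their trays, the bystanders in view untouched, and the last beetle at about (442,252), just below the lens. The arm is still and the force is near zero, so I'm handing in.

```bash
python3 -c "
from h import *
print('beetle',plane('scene',442/1.5,252/1.5,.056).round(4),'axis .5524 .1963')
print(hand_in())"
```

```text
beetle [0.5547 0.2005 0.056 ] axis .5524 .1963
the job is handed in; nothing more can be done
None
```

I put both vials upright in the vial tray and the pot upright in the pot tray. Then I slid the board out along the base and handed in at about 18 s, with the gripper still holding it.

**Last checks before hand-in:**
- **Line:** it is 0.1 mm from the base edge by the top camera, which is good to about 2 mm. Skew is between 0.1° and 0.3°.
- **Last beetle:** the board's centreline is within 1 mm of the measured lens axis. A rough hand-picked pixel for the beetle gave 2 mm and 4 mm off. That is about as good as the pick, and the line position does not support a 4 mm error.
- **Flat and still:** the wrist force was about 0 N and the arm moved less than 0.04 mm over 0.4 s. I judged flatness from this force and the height, not by viewing it directly.
- **Trays and bystanders:** the last picture shows all three items upright. The pen cup looks untouched, and the arm never went near the petri dish, forceps or slide box. Those three are partly or wholly hidden in that picture, so I did not check them separately.

**Not clean along the way:**
- **While closing the grip:** the board's outer end may have risen about 1 mm (2.3 N of load). I lowered it at once and pressed it down with up to 9 N for a moment.
- **During the slide:** the board turned about 0.9° too far. I corrected that, and also took out its original 5 mm offset across the base.

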